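# Hold a flow cell up to the inspection camera

### The arm

A 6-joint arm with a two-finger parallel gripper is mounted at the origin on the work surface. World frame = base frame: x ahead of the robot, y to its left, z up, the work surface at z = 0. Lengths are in m, angles in rad, forces in N, time in s.
With the tool pointing down it reaches from about 0.275 to 1 m from the base axis. Payload 8.4 kg.
Tool frame: the origin (TCP) lies at the very end of the fingers, on their centre line; the grasp point (between the pads) lies manip.grip_point_offset behind it (manip.grip_point_offset is the distance from the TCP to the grasp point, in m); x points along the fingers, y is the direction in which the jaws open and shut, and the axes are right-handed (so a half turn about x gives the same grasp; the last joint's range is limited). The gripper opens to 85 mm and grips with 20 to 120 N. Pads are 22 mm wide; open, the fingers measure 114 mm over their backs; the gripper's body (76 mm by 85 mm) begins 54 mm behind the grasp point. The pads swing forward as they close: fully open they stand 13 mm farther back than shut.
Start: joints at [-1.27, 0.353, 1.633, -0, 1.155, -0.002], TCP at [0.186, -0.597, 0.231] pointing down, gripper open.
Joint ranges: [-2.63, 2.63], [-0.92, 2.1], [0.06, 2.66], [-1.3, 4.44], [0, 2.69], [-3.02, 3.02]. Speed limits (rad/s): [2.22, 2.22, 2.79, 3.14, 3.14, 3.14].

### API

Orientations are given as [roll, pitch, yaw] about the fixed x, y, z axes, in that order (R = Rz(yaw) Ry(pitch) Rx(roll)).
In Python, from workcell import manip gives the robot as it stands. The module is installed in compiled form; this text tells all that it offers. Calls block until the motion is done:
- manip.reach(position, orientation): joint-space move of the TCP to a pose.
- manip.move_straight(position, rotation=None, vel=0.15, threshold=None): straight line of the TCP; rotation=None keeps the orientation; vel is the mean speed in m/s. With threshold (N) it stops when the force on the tool has changed by that much, and returns True; else False.
- manip.movej(angles): joint-space move.
- manip.grip(opening): opening from 0.0 (shut) to 1.0 (fully open); the grip force is fixed at half the most; returns when the fingers have stopped.
- manip.hold(seconds).
- manip.ik(position, orientation): joint angles nearest the present ones, or None.
- manip.get_image(name): name is "side" or "top"; returns the picture (384x512x3 uint8, red, green, blue); there is no depth.
- manip.calibration(name): a dict with "vertical_fov" (degrees; the focal length in pixels is half the picture's height over the tangent of half this angle, whatever the lens; pixels are square), "cx", "cy" (the principal point, pixels), "world_to_cam" (4x4, takes a point from world to camera coordinates). Camera axes: x right, y down, z forward; pixel columns grow to the right and rows downward; lengths in m; the calibration is good to about 2 mm. A picture is of the moment at which its call begins. calibration takes no time and is no camera call.
A pose or a line that the arm cannot do raises manip.PlanningError and nothing moves.
- manip.close_job(): hands the job in, once; it reports no verdict.
Readings, each from a call of its own:
- manip.read_time_s(): time.
- manip.read_joint_pos(): joint angles.
- manip.read_qd(): joint speeds.
- manip.read_joint_efforts(): joint torques, N m.
- manip.read_position(): TCP position.
- manip.read_tool_rot(): TCP orientation.
- manip.read_force(): force on the tool from outside, world axes, zero at the start.
- manip.read_wrist_torque(): the same for the moment, N m.
- manip.read_opening(): opening from 0.0 (shut) to 1.0 (fully open).
Only numpy, scipy, OpenCV 4.12 (cv2) and the standard library are available. Lean on these libraries where they do the work, as an engineer would, in place of code of your own. Each camera call takes 0.05 s, during which the arm holds its last target.

### The job

Check the long-path flow cell, the thickest of the three in the white storage block, for deposits: first switch the backlight on by pushing the toggle on its driver box fully over, away from the robot, then lift the cell out by its bare metal edges, keeping the fingers off its round windows, and hold it still and upright midway between the camera lens and the light panel, its windows at lens height and squarely in line with the lens. Do not touch the camera or the light panel, and leave the two thin cells, the jar and the spanner where they are. You finish while holding the cell there in the air: do not put it down or let go.

Things in the scene. Friction and masses are not known exactly. Their poses are not given: they have to be found in the camera images.
- cell_center (a point): Centre (half-way up, window height) of the long-path flow cell to be shown: metal block 70 mm tall, 50 wide along its x, 36 thick along its y, on a 50 x 42 mm foot 14 tall; 0.3 to 0.55 kg. The bare edges to grip are its +x and -x faces, 50 mm apart. Two black plugs rise 13 mm above its top. Its foot stands 12 mm deep in a pocket with 1 mm play each side; lift it straight up.
- cell_windows: The long-path cell's two round windows, one centred on its +y and one on its -y face, in black rings of 34 mm diameter standing 3 mm proud. Not to be touched by the fingers. Origin at the middle of that cell's underside, same axes as the cell.
- thin_a_center (a point): Centre, half-way up, of a thin (short-path) flow cell: the same height, width and foot as the long-path cell, but its body is only 14 mm thick. It stands in another pocket. To be left alone.
- thin_b_center (a point): Centre of the second thin flow cell, equal to the first. To be left alone.
- rack: Fixed white storage block, 86 (x) x 220 (y) x 20 (z) mm, origin at the centre of its underside. Three equal pockets, 12 mm deep, lie in a row along its y, 65 mm apart, the middle one at its centre; which cell stands in which pocket varies. The cells' axes are parallel to the block's.
- view_point (a point): The point midway between the lens front and the light panel, 140 mm above the bench. Its y axis is the camera's line of sight: the lens lies 110 mm from it towards +y, the panel's face 111 mm from it towards -y; z is up. The long-path cell's centre belongs here, its y axis parallel to this y axis (either way round).
- rig: Fixed aluminium base plate, 110 (x) x 450 (y) x 12 (z) mm, that carries camera and light panel. Origin on the bench right below the view point, same axes; the plate reaches from y -165 to +285 mm.
- camera: Inspection camera on a post at the +y end of the plate, its lens barrel (38 mm diameter) level and pointing to -y, its top 162 mm above the bench; the housing reaches from y 110 to 250 mm. Same origin and axes as the base plate.
- lamp: Upright flat light panel, 104 mm wide (x), 94 mm tall, its face 111 mm to the -y side of the view point and its top 187 mm above the bench. Same origin and axes as the base plate.
- switch_pivot (a point): Pivot of the toggle, 50 mm above the bench, in the middle of the top of the backlight's fixed grey driver box (120 (x) x 70 (y) mm, its top 47 mm above the bench). Its x axis points in the direction in which the toggle is pushed to switch on.
- switch_tip (a point): Ball end (12 mm diameter) of the steel toggle, 36 mm from the pivot; it leans towards the pivot's -x when off and towards +x when on.
- switch (a joint): Toggle angle in rad: 0 is fully off (leaning 0.45 rad to the robot's side), 0.9 fully on at its stop; it stays where it is left, and takes about 1 N at the tip.
- bottle_center (a point): Centre, half-way up, of a closed glass jar, 60 mm diameter, 100 mm tall. To be left alone.
- spanner: Open-ended spanner about 150 mm long lying on the bench along its own x. To be left alone.
There are look-alikes about, which are no part of the job. What is shaped like the part that bears switch_pivot but yellow is not meant.

How it is judged:
By the outcome, as a careful person would: the job done as asked, in the order asked, and still so for the second after the job is handed in, while the arm keeps its last pose, push and grip.
It also fails if it takes over 59 s, if anything falls off the work surface, if the arm or the gripper's body presses on something with over 40 N, if the wrist force passes 120 N, or if a joint passes its speed limit or range.

## Working session

There is one attempt and no reset: what is moved stays moved. The work goes in short steps, each a Python script; the robot and the scene stay as the last script left them, time stands still between calls to the robot, and variables do not carry over. Pictures are saved under pics/ and viewed, and the job is handed in when it is done.

```bash
ls; mkdir -p pics
python3 - <<'E'
from workcell import manip
import cv2, numpy as np
for n in ("side","top"):
    im=manip.get_image(n); cv2.imwrite(f"pics/{n}0.png",im[:,:,::-1])
    c=manip.calibration(n); print(n,c)
print(manip.read_time_s(),manip.grip_point_offset,manip.read_tool_rot(),manip.read_position(), manip.read_opening())
E
```

```text
pics
side {'vertical_fov': 51.768186099901335, 'cx': 259.082206519766, 'cy': 199.7587697944712, 'world_to_cam': array([[ 0.99971306, -0.01415933,  0.01932125, -0.58407608],
       [ 0.00930853, -0.51356667, -0.8579992 ,  0.02301586],
       [ 0.02207144,  0.85793286, -0.51328751,  1.38125557],
       [ 0.        ,  0.        ,  0.        ,  1.        ]])}
top {'vertical_fov': 44.84486335993277, 'cx': 254.62790118411593, 'cy': 196.28326950663762, 'world_to_cam': array([[ 0.01981231, -0.99973198, -0.01197632, -0.16422845],
       [-0.98075674, -0.01710645, -0.19448289,  0.59242341],
       [ 0.19422589,  0.01559901, -0.9808328 ,  1.26935323],
       [ 0.        ,  0.        ,  0.        ,  1.        ]])}
0.1 0.0187 [-1.57356387  1.56948213  1.87086331] [ 0.18624204 -0.59614415  0.23059755] 0.9984499513441233
```

View pics/side0.png

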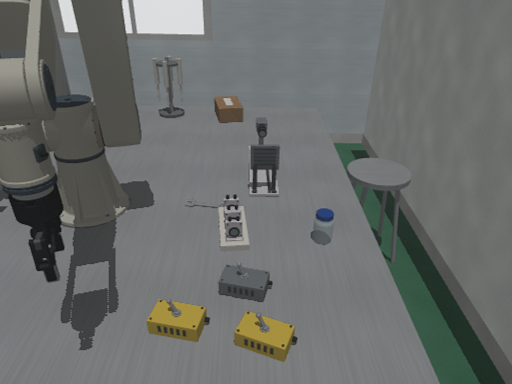

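View pics/top0.png

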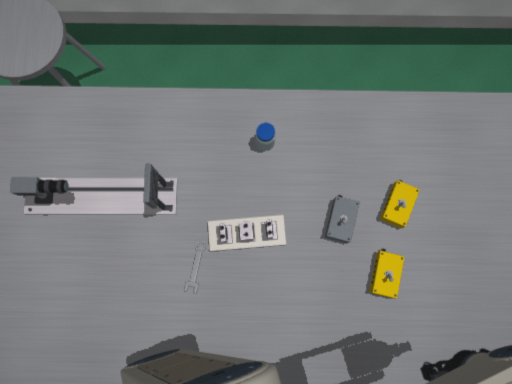

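The top picture shows the rig at left (camera u≈40, panel u≈152, both v≈190), the rack at (247,232), the grey driver box at (343,219) and two yellow boxes at (401,204) and (388,274). The jar is at (265,137) and the spanner at (195,270). I'll zoom in next.

Run:
```python
import cv2, numpy as np
t=cv2.imread("pics/top0.png"); s=cv2.imread("pics/side0.png")
def crop(im,u0,v0,u1,v1,k,n):
    cv2.imwrite(n,cv2.resize(im[v0:v1,u0:u1],None,fx=k,fy=k,interpolation=cv2.INTER_CUBIC))
crop(t,200,205,300,260,8,"pics/t_rack.png")
crop(t,310,180,370,260,7,"pics/t_box.png")
crop(t,0,165,190,225,4,"pics/t_rig.png")
crop(s,180,100,300,310,2.8,"pics/s_all.png")
crop(s,205,185,285,305,5,"pics/s_rb.png")
```

```text
(no output)
```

View pics/t_rack.png

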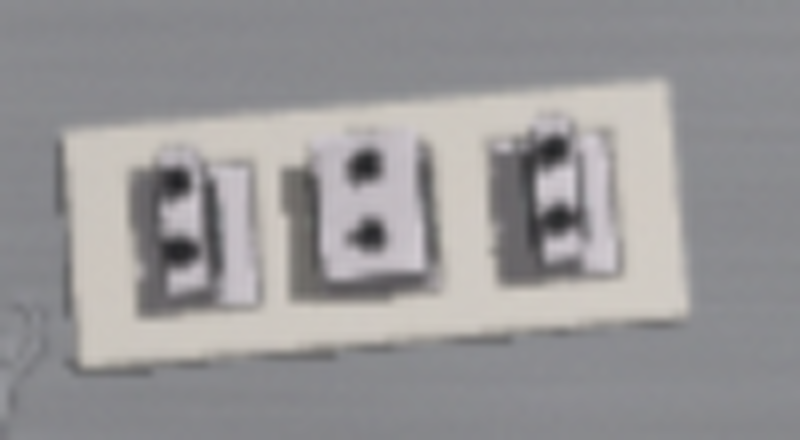

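View pics/t_box.png

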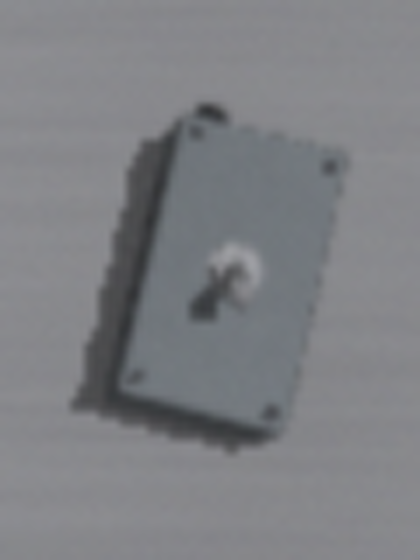

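View pics/t_rig.png

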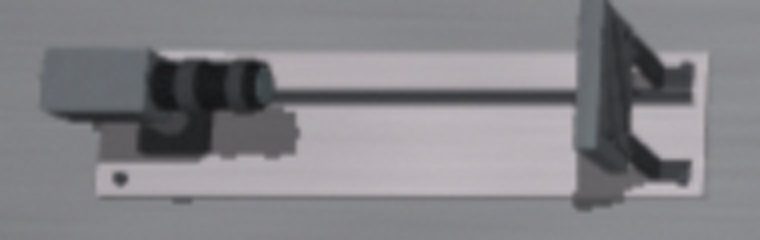

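View pics/s_rb.png

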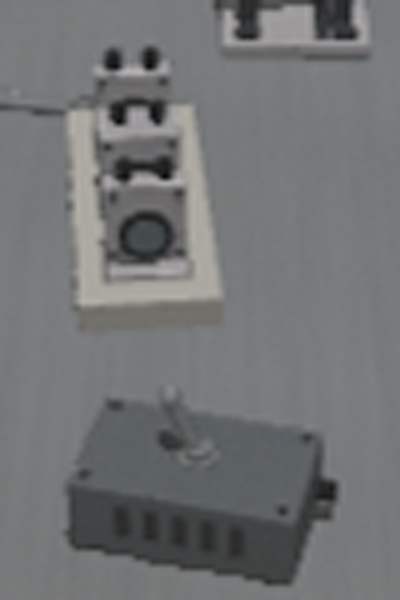

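Candidates:
- **Cells (top):** thin at (223,233), thick at (246,231), thin at (270,230). I choose the middle one, because its body is clearly the thickest in the crop.
- **Boxes (top):** grey at (343,219), yellow at (401,204) and (388,274). I choose the grey one.

Next I'll fit the poses from the outlines.

```bash
cat > h.py <<'E'
import cv2, numpy as np
from scipy.optimize import least_squares
from workcell import manip
class Cam:
    def __init__(s,n):
        c=manip.calibration(n); s.f=192/np.tan(np.radians(c["vertical_fov"])/2); s.c=np.array([c["cx"],c["cy"]]); s.T=c["world_to_cam"]
        s.R=s.T[:3,:3]; s.t=s.T[:3,3]; s.o=-s.R.T@s.t
    def proj(s,p):
        q=np.atleast_2d(p)@s.R.T+s.t; return s.f*q[:,:2]/q[:,2:]+s.c
    def back(s,uv,z):
        uv=np.atleast_2d(uv); d=np.c_[(uv-s.c)/s.f,np.ones(len(uv))]@s.R
        return s.o+d*((z-s.o[2])/d[:,2])[:,None]
top=Cam("top"); side=Cam("side")
def uncrop(P,u0,v0,k): return (np.array(P,float)+.5)/k-.5+np.array([u0,v0])
def fit(obs,x0):
    # obs: list of (cam, local xyz pts, pixels)
    def res(x):
        c,s=np.cos(x[2]),np.sin(x[2]);R=np.array([[c,-s,0],[s,c,0],[0,0,1]])
        return np.concatenate([((cam.proj(np.array(L)@R.T+[x[0],x[1],0])-px)).ravel() for cam,L,px in obs])
    r=least_squares(res,x0,loss="soft_l1"); return r.x,res(r.x).round(2)
def pt(x,L):
    c,s=np.cos(x[2]),np.sin(x[2]); return np.array([x[0]+c*L[0]-s*L[1],x[1]+s*L[0]+c*L[1],L[2]])
E
cat > p.py <<'E'
from h import *
print("cam pos",top.o,side.o)
# rack: +y is left
tr=uncrop([(65,130),(668,82),(690,315),(82,367)],200,205,8)
L=[(.043,.11,.02),(.043,-.11,.02),(-.043,-.11,.02),(-.043,.11,.02)]
sr=uncrop([(222,297),(80,303),(68,112),(190,106)],205,185,5)
Ls=[(.043,-.11,.02),(-.043,-.11,.02),(-.043,.11,.02),(.043,.11,.02)]
g=[top.back(tr.mean(0),.02)[0,0],top.back(tr.mean(0),.02)[0,1],.05]
print("rack top",*fit([(top,L,tr)],g)); print("rack both",*fit([(top,L,tr),(side,Ls,sr)],g)); print("rack side",*fit([(side,Ls,sr)],g))
tb=uncrop([(185,112),(350,155),(285,435),(115,388)],310,180,7)
B=[(.06,.035,.047),(.06,-.035,.047),(-.06,-.035,.047),(-.06,.035,.047)]
sb=uncrop([(112,400),(325,437),(302,520),(70,487)],205,185,5)
Bs=[(-.06,.035,.047),(.06,.035,.047),(.06,-.035,.047),(-.06,-.035,.047)]
g=[*top.back(tb.mean(0),.047)[0,:2],-.2]
print("box top",*fit([(top,B,tb)],g)); print("box both",*fit([(top,B,tb),(side,Bs,sb)],g)); print("box side",*fit([(side,Bs,sb)],g))
tg=uncrop([(97,196),(705,196),(708,52)],0,165,4)
G=[(-.055,.285,.012),(-.055,-.165,.012),(.055,-.165,.012)]
g=[*top.back(tg[:2].mean(0),.012)[0,:2],0]
print("rig top",*fit([(top,G,tg)],g))
E
python3 p.py
python3 - <<'E'
import cv2
s=cv2.imread("pics/side0.png")
cv2.imwrite("pics/s_rig.png",cv2.resize(s[110:200,235:295],None,fx=6.5,fy=6.5,interpolation=cv2.INTER_CUBIC))
E
```

```text
cam pos [ 0.33773573 -0.17385082  1.35827264] [ 0.55320795 -1.18147448  0.74001389]
rack top [ 0.49599784 -0.13148362  0.10174589] [ 0.02  0.04  0.08 -0.23  0.14  0.15 -0.24  0.02]
rack both [ 0.49631915 -0.13139684  0.10421321] [-0.04  0.03  0.01 -0.42  0.14 -0.06 -0.23 -0.    0.03  0.12 -0.5   0.57
 -0.3  -0.38  0.29 -0.32]
rack side [ 0.49666832 -0.13107755  0.10720261] [ 0.26  0.03 -0.26  0.53 -0.28 -0.4   0.3  -0.39]
box top [ 0.53799095 -0.40516991 -0.25041111] [-0.07 -0.43  0.23 -0.22 -0.1   0.25 -0.05  0.37]
box both [ 0.53967307 -0.40606408 -0.24014105] [-0.   -0.93  0.34 -0.96  0.45 -0.41  0.44 -0.04 -0.93 -1.07  0.3  -1.13
 -0.78  0.56 -0.66 -1.01]
box side [ 0.54108506 -0.40859117 -0.22738685] [-0.7  -0.29  0.76 -0.7   0.05  1.11 -0.09 -0.08]
rig top [0.60005001 0.24359486 0.01717572] [-0.47  0.07 -0.04  0.18  0.52 -0.3 ]
```

View pics/s_rig.png

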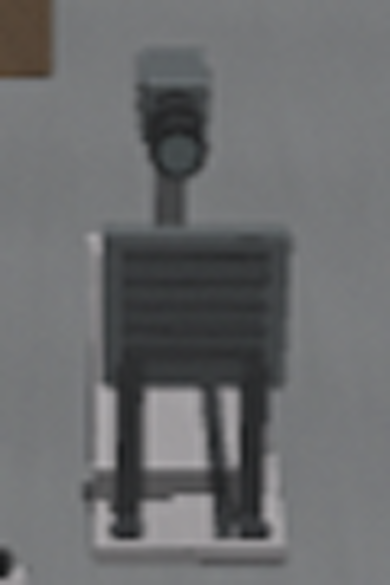

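```bash
cat > edge.py <<'E'
from h import *
from scipy.ndimage import map_coordinates
def load(n): return cv2.GaussianBlur(cv2.imread(n).astype(np.float32).sum(2),(0,0),0.6)
def W(x,L):
    c,s=np.cos(x[2]),np.sin(x[2]);R=np.array([[c,-s,0],[s,c,0],[0,0,1]]); return np.atleast_2d(L)@R.T+[x[0],x[1],0]
def refine(x,edges,n=25,rng=2.5,iters=4,verbose=True):
    """edges: (cam,img,localA,localB,sign) ; sign: +1 brighter on right-hand normal, 0 any"""
    for it in range(iters):
        obs=[]
        for e,(cam,im,A,B,inn) in enumerate(edges):
            A=np.array(A);B=np.array(B);inn=np.array(inn)
            for a in np.linspace(.06,.94,n):
                P=A+(B-A)*a; p,q,r=cam.proj(W(x,[P,P+(B-A)*.01,P+inn*1e-3]))
                t=(q-p)/np.linalg.norm(q-p); nn=np.array([-t[1],t[0]])
                if nn@(r-p)<0: nn=-nn   # nn points inwards
                k=np.arange(-rng,rng+.01,.25); pts=p+k[:,None]*nn
                v=map_coordinates(im,[pts[:,1],pts[:,0]],order=1); g=np.gradient(v)*SGN[e]
                j=g[1:-1].argmax()+1
                if g[j]<8: continue
                d=(g[j-1]-g[j+1])/(2*(g[j-1]-2*g[j]+g[j+1])+1e-9)
                obs.append((e,cam,P,nn,p+(k[j]+np.clip(d,-1,1)*.25)*nn))
        def res(y):
            return np.array([o[3]@(o[1].proj(W(y,o[2]))[0]-o[4]) for o in obs])
        r=least_squares(res,x,loss="soft_l1",f_scale=.2); x=r.x
    rr=res(x); e=np.array([o[0] for o in obs])
    if verbose:
        for i in range(len(edges)): print("  edge",i,"n",(e==i).sum(),"median",np.median(rr[e==i]).round(2) if (e==i).any() else None)
    return x
def rect(cam,im,hx,hy0,hy1,z,which):
    E={"-x":((-hx,hy0,z),(-hx,hy1,z),(1,0,0)),"+x":((hx,hy0,z),(hx,hy1,z),(-1,0,0)),"-y":((-hx,hy0,z),(hx,hy0,z),(0,1,0)),"+y":((-hx,hy1,z),(hx,hy1,z),(0,-1,0))}
    return [(cam,im,*E[w]) for w in which]
T=load("pics/top0.png");S=load("pics/side0.png")
def run(name,x,ed,sgn):
    global SGN; SGN=sgn; print(name); x=refine(np.array(x),ed); print("  ",x.round(4)); return x
if __name__=="__main__":
    a=["-x","+x","-y","+y"]
    R=lambda c,i,w: rect(c,i,.043,-.11,.11,.02,w)
    run("rack top",[.496,-.1315,.103],R(top,T,a),[1]*4)
    run("rack side",[.496,-.1315,.103],R(side,S,["-x","+x","-y","+y"]),[1]*4)
    run("rack both",[.496,-.1315,.103],R(top,T,a)+R(side,S,a),[1]*8)
    B=lambda c,i,w: rect(c,i,.06,-.035,.035,.047,w)
    run("box top",[.538,-.405,-.25],B(top,T,["+x","-y"]),[-1]*2)
    run("box side",[.540,-.407,-.235],B(side,S,["-x","+y","-y","+x"]),[-1,-1,1,-1])
    run("box both",[.538,-.406,-.245],B(top,T,["+x","-y"])+B(side,S,["-x","+y","-y"]),[-1,-1,-1,-1,1])
    G=lambda c,i,w: rect(c,i,.055,-.165,.285,.012,w)
    run("rig top",[.600,.2436,.017],G(top,T,["-x","+x","-y","+y"]),[1]*4)
    run("rig side",[.600,.2436,.017],G(side,S,["-x","+x","-y"]),[1]*3)
    run("rig both",[.600,.2436,.017],G(top,T,a)+G(side,S,["-x","+x","-y"]),[1]*7)
E
python3 edge.py
```

```text
rack top
  edge 0 n 25 median -0.06
  edge 1 n 25 median -0.1
  edge 2 n 25 median 0.1
  edge 3 n 25 median 0.11
   [ 0.4962 -0.131   0.1052]
rack side
  edge 0 n 25 median -0.17
  edge 1 n 25 median -0.1
  edge 2 n 25 median -0.13
  edge 3 n 25 median -0.12
   [ 0.4973 -0.132   0.1051]
rack both
  edge 0 n 25 median 0.13
  edge 1 n 25 median -0.13
  edge 2 n 25 median -0.13
  edge 3 n 25 median 0.13
  edge 4 n 25 median -0.38
  edge 5 n 25 median -0.09
  edge 6 n 25 median 0.12
  edge 7 n 25 median -0.13
   [ 0.4967 -0.1311  0.1056]
box top
  edge 0 n 8 median 0.01
  edge 1 n 8 median 0.05
   [ 0.541  -0.4044 -0.2931]
box side
  edge 0 n 23 median 0.39
  edge 1 n 20 median 0.06
  edge 2 n 23 median 0.04
  edge 3 n 15 median 0.86
   [ 0.5402 -0.4075 -0.2377]
box both
  edge 0 n 8 median 0.66
  edge 1 n 8 median -0.52
  edge 2 n 23 median 0.13
  edge 3 n 20 median -0.11
  edge 4 n 24 median 0.11
   [ 0.5394 -0.4069 -0.2451]
rig top
  edge 0 n 23 median -0.14
  edge 1 n 19 median -0.32
  edge 2 n 25 median -0.12
  edge 3 n 5 median -0.38
   [0.6004 0.2455 0.0168]
rig side
  edge 0 n 10 median -0.12
  edge 1 n 6 median -0.28
  edge 2 n 25 median 0.16
   [0.6033 0.2405 0.0062]
rig both
  edge 0 n 23 median -0.05
  edge 1 n 19 median -0.35
  edge 2 n 25 median -0.11
  edge 3 n 5 median -0.16
  edge 4 n 9 median -0.69
  edge 5 n 5 median -0.02
  edge 6 n 25 median 0.86
   [0.6006 0.2454 0.0165]
```

Run:
```python
from edge import *
x=np.array([.4965,-.1315,.105])
for z in (.078,.092):
    L=[(.025,.018,z),(.025,-.018,z),(-.025,-.018,z),(-.025,.018,z)]
    p=(top.proj(W(x,L))-[200,205]+.5)*8-.5; q=(side.proj(W(x,L))-[205,185]+.5)*5-.5
    print(z,p.round().tolist(),q.round().tolist())
# lens front & panel top checks
g=np.array([.601,.2445,.0165])
for g in ([.6004,.2455,.0168],[.6025,.2415,.012]):
    g=np.array(g)
    L=[(0,.11,.14),(0,.11,.159),(-.019,.11,.14),(.019,.11,.14),(-.052,-.111,.187),(.052,-.111,.187)]
    print(((top.proj(W(g,L))-[0,165]+.5)*4-.5).round().tolist(),((side.proj(W(g,L))-[235,110]+.5)*6.5-.5).round().tolist())
# tip now
xb=np.array([.5395,-.406,-.245]); print("tip",W(xb,[(-.0157,0,.0824)]),((top.proj(W(xb,[(-.0157,0,.0824)]))-[310,180]+.5)*7-.5),((side.proj(W(xb,[(-.0157,0,.0824)]))-[205,185]+.5)*5-.5))
print(manip.read_joint_pos())
for P,o in (((.50,-.395,.066),None),):
  for yaw in (-.245,-.245+np.pi/2,-.245-np.pi/2): print(manip.ik(P,[0,np.pi/2,yaw]))
```

```text
0.078 [[314.0, 135.0], [417.0, 126.0], [429.0, 269.0], [325.0, 278.0]] [[175.0, 104.0], [180.0, 134.0], [99.0, 138.0], [97.0, 108.0]]
0.092 [[312.0, 129.0], [417.0, 120.0], [429.0, 264.0], [324.0, 274.0]] [[175.0, 85.0], [180.0, 115.0], [98.0, 119.0], [96.0, 89.0]]
[[264.0, 85.0], [252.0, 79.0], [261.0, 113.0], [266.0, 58.0], [570.0, 149.0], [578.0, -8.0]] [[178.0, 153.0], [179.0, 125.0], [148.0, 153.0], [208.0, 153.0], [101.0, 220.0], [290.0, 221.0]]
[[270.0, 81.0], [258.0, 75.0], [268.0, 109.0], [272.0, 54.0], [576.0, 146.0], [584.0, -10.0]] [[182.0, 155.0], [183.0, 127.0], [152.0, 155.0], [213.0, 156.0], [103.0, 223.0], [293.0, 224.0]]
tip [[ 0.52426884 -0.40219187  0.0824    ]] [[242.57603429 292.25431799]] [[168.77273896 397.99665652]]
[-1.27039440e+00  3.53629780e-01  1.63407710e+00  4.81145983e-07
  1.15519997e+00 -2.43278677e-03]
[-0.67096762  0.55848392  1.723849    0.          0.85925974 -1.99676394]
[-0.67096762  0.55848392  1.723849    0.          0.85925974  2.71562504]
[-6.70967616e-01  5.58483917e-01  1.72384900e+00 -4.44089210e-16
  8.59259739e-01 -4.25967616e-01]
```

Both cameras agree to about 2 mm. The middle cell's top is at z≈0.078, so its centre is at z≈0.043. Next I close the fingers and push the grey box's toggle.

Run:
```python
from edge import *
xb=np.array([.5395,-.406,-.245]); o=[0,np.pi/2,xb[2]+np.pi]
P=lambda l,z: W(xb,[(l,0,z)])[0]
manip.grip(0.0)
print(manip.read_time_s(), manip.read_opening())
manip.reach(P(-.055,.14),o); print(manip.read_time_s(),manip.read_position())
manip.move_straight(P(-.055,.070),vel=.12)
f0=manip.read_force()
hit=manip.move_straight(P(.022,.070),vel=.04,threshold=5)
p=manip.read_position(); c,s=np.cos(xb[2]),np.sin(xb[2])
print(hit,"local x",(p-[xb[0],xb[1],0])@[c,s,0],manip.read_force()-f0,manip.read_time_s())
for n in ("side","top"):
    im=manip.get_image(n); cv2.imwrite(f"pics/{n}1.png",im[:,:,::-1])
s=cv2.imread("pics/side1.png"); cv2.imwrite("pics/s1c.png",cv2.resize(s[180:310,200:290],None,fx=4.5,fy=4.5,interpolation=cv2.INTER_CUBIC))
```

```text
0.8667 -0.001258371699403346
2.2667 [ 0.48582463 -0.39335418  0.14026157]
True local x -0.0062765002478544695 [-2.20274346  0.36011533  4.82696206] 4.2083
```

View pics/s1c.png

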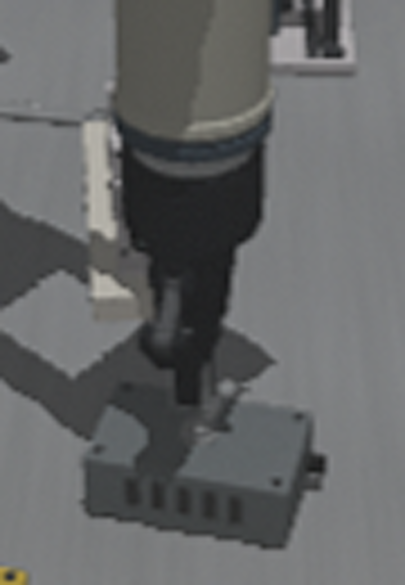

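The toggle has swung over and the finger stopped at local x = -6 mm, close to the predicted full-on position. I'll press a little more to confirm the stop.

Run:
```python
from edge import *
xb=np.array([.5395,-.406,-.245]); c,s=np.cos(xb[2]),np.sin(xb[2])
P=lambda l,z: W(xb,[(l,0,z)])[0]
loc=lambda: ((manip.read_position()-[xb[0],xb[1],0])@[c,s,0]).round(4)
for k in range(2):
    hit=manip.move_straight(P(.012,.070),vel=.03,threshold=8)
    print(hit,loc(),manip.read_force().round(2),manip.read_time_s())
manip.hold(.2); print(manip.read_force().round(2))
manip.move_straight(P(-.04,.071),vel=.1)
manip.move_straight(P(-.06,.16),vel=.2)
manip.grip(1.0)
manip.reach([.45,-.2,.25],[0,np.pi/2,.105-np.pi/2])
print(manip.read_time_s())
for n in ("side","top"):
    im=manip.get_image(n); cv2.imwrite(f"pics/{n}2.png",im[:,:,::-1])
s=cv2.imread("pics/side2.png")[245:310,205:285]; t=cv2.imread("pics/top2.png")[185:255,310:375]
cv2.imwrite("pics/c2.png",np.hstack([cv2.resize(s,(400,325),interpolation=cv2.INTER_CUBIC),cv2.resize(t,(302,325),interpolation=cv2.INTER_CUBIC)]))
for a in (-.45,.25,.45):
    w=W(xb,[(.036*np.sin(a),0,.05+.036*np.cos(a))]); print(a,((side.proj(w)-[205,245]+.5)*5-.5).round(1),((top.proj(w)-[310,185]+.5)*4.64-.5+[400,0]).round(1))
```

```text
True -0.0064 [-2.89 -0.22  6.31] 4.5833
True -0.0066 [-2.71 -0.26  5.14] 4.85
[-2.19  1.28  4.96]
8.3917
-0.45 [[168.9  98. ]] [[560.6 170.3]]
0.25 [[215.7 102.2]] [[570.7 130.2]]
0.45 [[228.6 108.2]] [[572.5 120.1]]
```

View pics/c2.png

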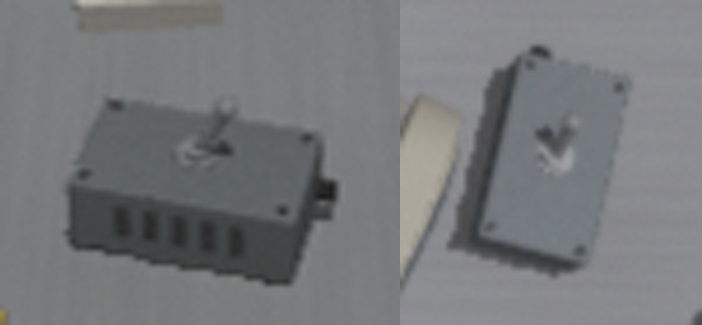

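View pics/side2.png

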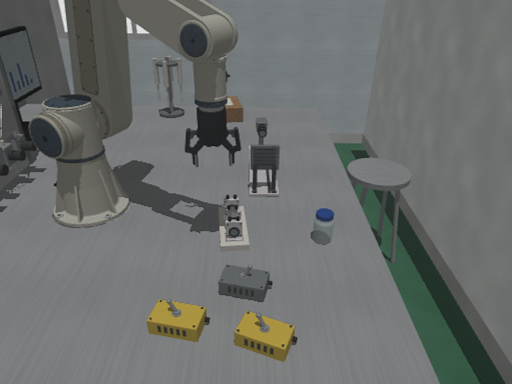

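Run:
```python
import cv2,numpy as np
a=cv2.imread("pics/top0.png");b=cv2.imread("pics/top2.png")
k=5
A=[cv2.resize(i[150:230,80:185],None,fx=k,fy=k-1.5,interpolation=cv2.INTER_CUBIC) for i in (a,b)]
cv2.imwrite("pics/lamp.png",np.vstack(A))
d=np.abs(a.astype(int)-b).sum(2)[150:230,80:185]; print(d.max(),np.argwhere(d>60)[:5]+[150,80],(d>60).sum())
```

```text
17 [] 0
```

View pics/lamp.png

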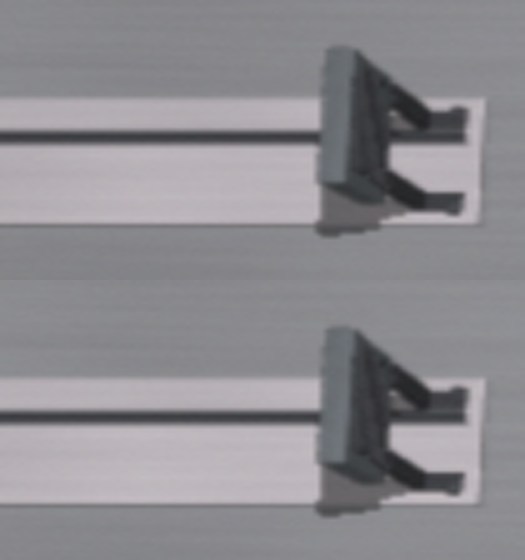

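Neither camera can see the panel's lit face, so there is no visual proof that it is on. Both pictures put the toggle tip at about +0.45 rad, but I have time for one more push higher up, on the ball, to confirm the stop.

Run:
```python
from edge import *
xb=np.array([.5395,-.406,-.245]); c,s=np.cos(xb[2]),np.sin(xb[2]); o=[0,np.pi/2,xb[2]+np.pi]
P=lambda l,z: W(xb,[(l,0,z)])[0]
loc=lambda: ((manip.read_position()-[xb[0],xb[1],0])@[c,s,0]).round(4)
manip.grip(0.0)
manip.reach(P(-.03,.13),o)
manip.move_straight(P(-.03,.077),vel=.1)
print(manip.read_force().round(2))
hit=manip.move_straight(P(.010,.077),vel=.04,threshold=8)
print(hit,loc(),manip.read_force().round(2),manip.read_time_s())
manip.move_straight(P(-.03,.078),vel=.1)
manip.move_straight(P(-.03,.15),vel=.2)
manip.grip(1.0)
print(manip.read_time_s())
```

```text
[ 0.25 -0.05 -0.06]
True -0.0032 [-2.16 -0.21  1.83] 12.125
13.8333
```

The stops at z 70 and 77 mm give a lever slope of about 0.43 rad, so the toggle is fully over. Now the grasp.

Run:
```python
from edge import *
o=[0,np.pi/2,.105-np.pi/2]
manip.reach([.4965,-.1315,.14],o)
manip.move_straight([.4965,-.1315,.105],vel=.15)
print(manip.read_time_s(),manip.read_position(),manip.read_force().round(2))
for n in ("side","top"):
    im=manip.get_image(n); cv2.imwrite(f"pics/{n}3.png",im[:,:,::-1])
s=cv2.imread("pics/side3.png")[170:260,190:280]; t=cv2.imread("pics/top3.png")[190:270,200:300]
cv2.imwrite("pics/c3.png",np.hstack([cv2.resize(s,(400,400),interpolation=cv2.INTER_CUBIC),cv2.resize(t,(400,320),interpolation=cv2.INTER_CUBIC)[:,:].repeat(1,0) if 0 else cv2.copyMakeBorder(cv2.resize(t,(400,320),interpolation=cv2.INTER_CUBIC),0,80,0,0,0)]))
```

```text
15.575 [ 0.49618133 -0.13183733  0.10470218] [ 0.02 -1.06  1.19]
```

View pics/c3.png

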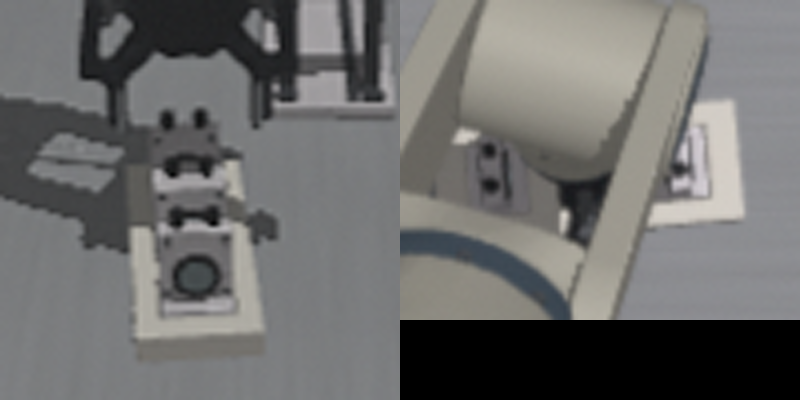

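The fingers straddle the cell evenly: they are at u=118 and 258, with the plugs at about 190. Going down, gripping, then lifting straight up.

Run:
```python
from edge import *
hit=manip.move_straight([.4965,-.1315,.034],vel=.08,threshold=10)
print(hit,manip.read_position().round(4),manip.read_force().round(2),manip.read_time_s())
if not hit:
    manip.grip(0.0)
    print(manip.read_opening(),manip.read_force().round(2),manip.read_wrist_torque().round(2),manip.read_time_s())
    manip.hold(.1)
    for n in ("side",):
        im=manip.get_image(n); cv2.imwrite(f"pics/{n}4.png",im[:,:,::-1])
    s=cv2.imread("pics/side4.png")[160:260,190:290]
    cv2.imwrite("pics/c4.png",cv2.resize(s,(600,600),interpolation=cv2.INTER_CUBIC))
```

```text
False [ 0.4969 -0.1316  0.0344] [ 0.23 -0.4  -0.71] 16.7083
0.5778764942962679 [-2.66 -0.37  6.07] [-0.01  0.31 -0.02] 17.1333
```

View pics/c4.png

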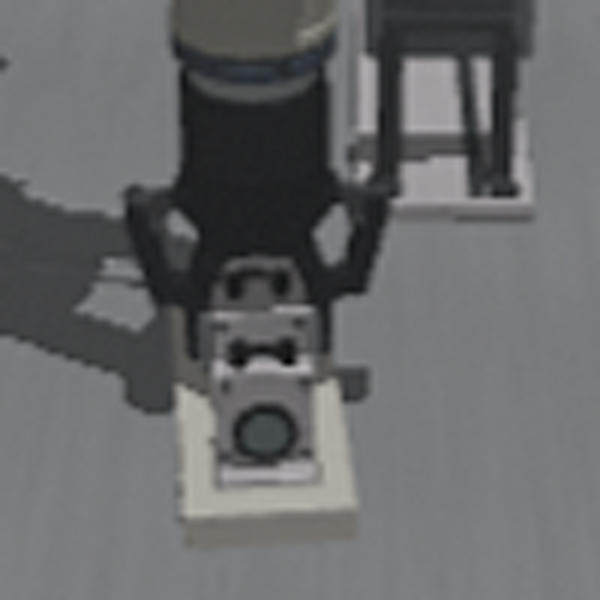

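The opening of 0.578 corresponds to about 50 mm, so the cell is between the pads. Lifting.

Run:
```python
from edge import *
p=manip.read_position()
manip.move_straight([p[0],p[1],.055],vel=.05); print(manip.read_force().round(2))
manip.move_straight([p[0],p[1],.26],vel=.15)
manip.hold(.2)
print(manip.read_opening(),manip.read_force().round(2),manip.read_wrist_torque().round(2),manip.read_time_s(),manip.read_position())
for n in ("side","top"):
    im=manip.get_image(n); cv2.imwrite(f"pics/{n}5.png",im[:,:,::-1])
s=cv2.imread("pics/side5.png")[80:260,170:300]
cv2.imwrite("pics/c5.png",cv2.resize(s,None,fx=4,fy=3.3,interpolation=cv2.INTER_CUBIC))
```

```text
[-1.    0.51 -3.63]
0.5783673930087181 [ 0.16  0.9  -3.83] [ 0.   -0.03 -0.01] 19.5667 [ 0.49608294 -0.13150938  0.25939286]
```

View pics/c5.png

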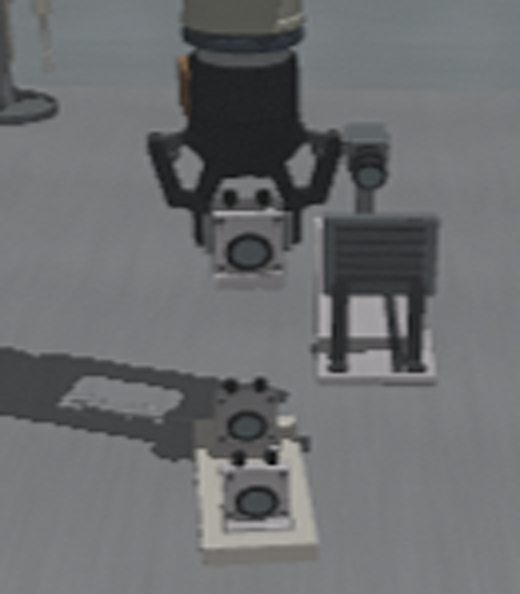

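The cell is held upright with a load of 3.8 N (about 0.39 kg), and the thin cells are undisturbed. Now over the panel and down to the view point.

Run:
```python
from edge import *
g=np.array([.601,.2445,.0165]); o=[0,np.pi/2,g[2]-np.pi/2]
p=manip.read_position()
manip.move_straight([p[0],p[1],.29],vel=.15)
manip.move_straight([g[0],g[1],.29],rotation=o,vel=.15)
print(manip.read_time_s())
manip.move_straight([g[0],g[1],.131],vel=.1,threshold=15)
manip.hold(.3)
print(manip.read_opening(),manip.read_force().round(2),manip.read_wrist_torque().round(2),manip.read_time_s(),manip.read_position(),manip.read_tool_rot(),manip.read_joint_pos().round(3))
for n in ("side","top"):
    im=manip.get_image(n); cv2.imwrite(f"pics/{n}6.png",im[:,:,::-1])
s=cv2.imread("pics/side6.png")[80:260,200:330]
cv2.imwrite("pics/c6.png",cv2.resize(s,None,fx=4,fy=3.3,interpolation=cv2.INTER_CUBIC))
```

```text
22.7667
0.5762461037040918 [ 0.69 -0.33 -3.61] [-0.05 -0.06  0.04] 24.8083 [0.60108619 0.24451416 0.13122481] [1.85870513 1.57046839 0.30440204] [ 0.384  0.492  1.662 -0.     0.988  0.368]
```

View pics/c6.png

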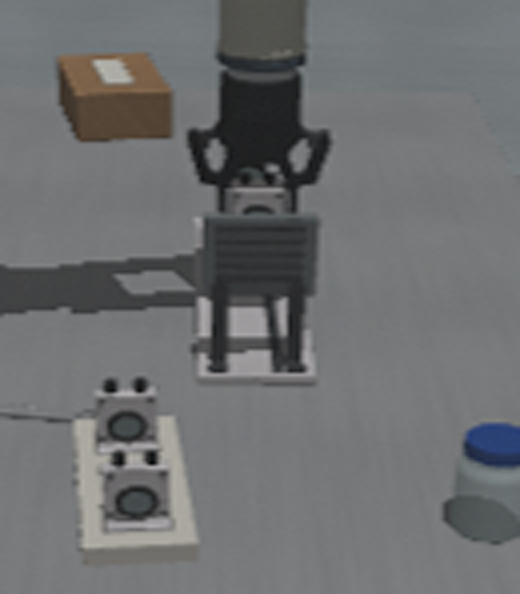

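View pics/top6.png

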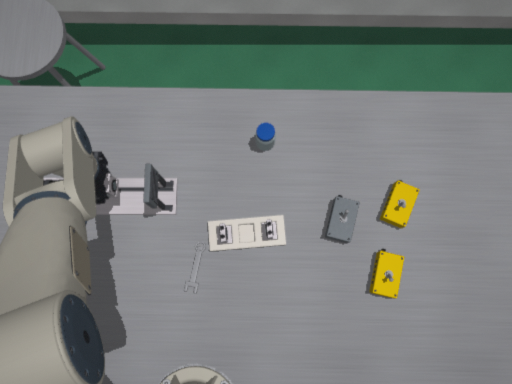

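Run:
```python
from edge import *
g=np.array([.601,.2445,.0165])
L=np.array([(-.025,-.018,.035),(.025,-.018,.035),(-.025,.018,.035),(.025,.018,.035),(0,-.021,0.017)])+[0,0,.14]
ps=(side.proj(W(g,L))-[240,120]+.5)*10-.5; pt_=(top.proj(W(g,L))-[90,140]+.5)*7-.5
print(ps.round().tolist());print(pt_.round().tolist())
s=cv2.resize(cv2.imread("pics/side6.png")[120:175,240:300],None,fx=10,fy=10,interpolation=cv2.INTER_CUBIC)
t=cv2.resize(cv2.imread("pics/top6.png")[140:225,90:190],None,fx=7,fy=7,interpolation=cv2.INTER_CUBIC)
for im,p,n in((s,ps,"s"),(t,pt_,"t")):
    for q in p: cv2.circle(im,tuple(int(v) for v in q.round()),2,(0,0,255),-1)
    cv2.imwrite(f"pics/{n}6z.png",im)
```

```text
[[175.0, 174.0], [307.0, 175.0], [172.0, 139.0], [302.0, 140.0], [240.0, 222.0]]
[[133.0, 368.0], [141.0, 238.0], [36.0, 368.0], [46.0, 238.0], [160.0, 313.0]]
```

View pics/s6z.png

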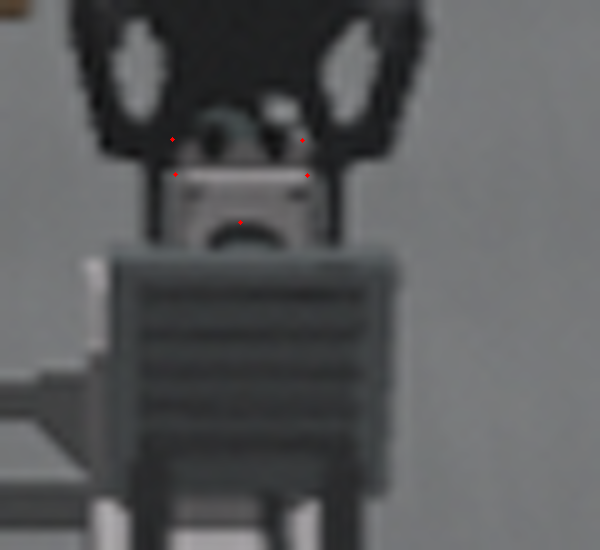

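View pics/t6z.png

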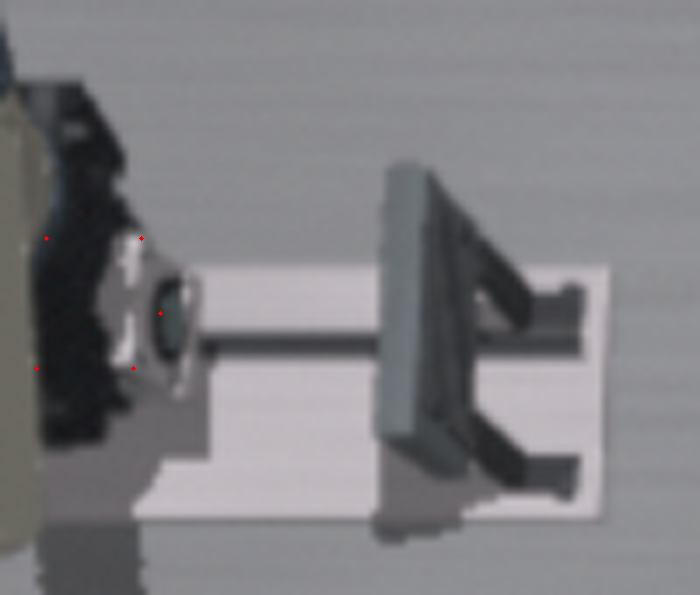

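Run:
```python
from edge import *
g=np.array([.601,.2445,.0165])
a=np.linspace(0,2*np.pi,24,endpoint=False)
ring=np.c_[.017*np.cos(a),-.021+0*a,.14+.017*np.sin(a)]
body=np.array([(-.025,-.018,.175),(.025,-.018,.175),(.025,-.018,.119),(-.025,-.018,.119)])
foot=np.array([(-.025,-.021,.105),(.025,-.021,.105),(.025,-.021,.119),(-.025,-.021,.119)])
plug=np.array([(-.011,0,.188),(.011,0,.188)])
for cam,f,(u0,v0,u1,v1),k,n in ((side,"side6",(250,125,280,150),24,"s"),(top,"top6",(95,165,135,205),15,"t")):
    im=cv2.resize(cv2.imread(f"pics/{f}.png")[v0:v1,u0:u1],None,fx=k,fy=k,interpolation=cv2.INTER_CUBIC)
    im=cv2.convertScaleAbs(im,alpha=1.3,beta=10)
    for P,c in ((ring,(0,0,255)),(body,(0,255,0)),(foot,(255,255,0))):
        q=((cam.proj(W(g,P))-[u0,v0]+.5)*k-.5).round().astype(np.int32)
        cv2.polylines(im,[q.reshape(-1,1,2)],True,c,1)
    print(n,((cam.proj(W(g,[(0,-.021,.14)]))-[u0,v0]+.5)*k-.5).round())
    cv2.imwrite(f"pics/{n}6y.png",im)
```

```text
s [[334. 512.]]
t [[298. 318.]]
```

View pics/s6y.png

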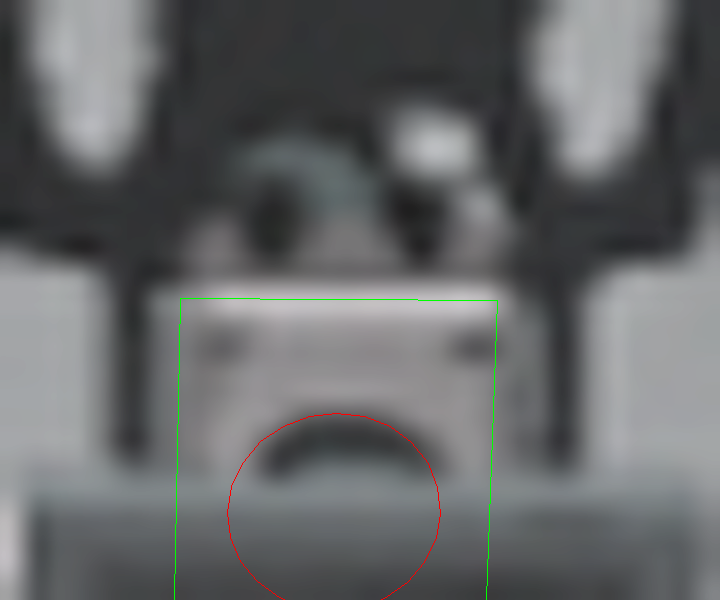

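View pics/t6y.png

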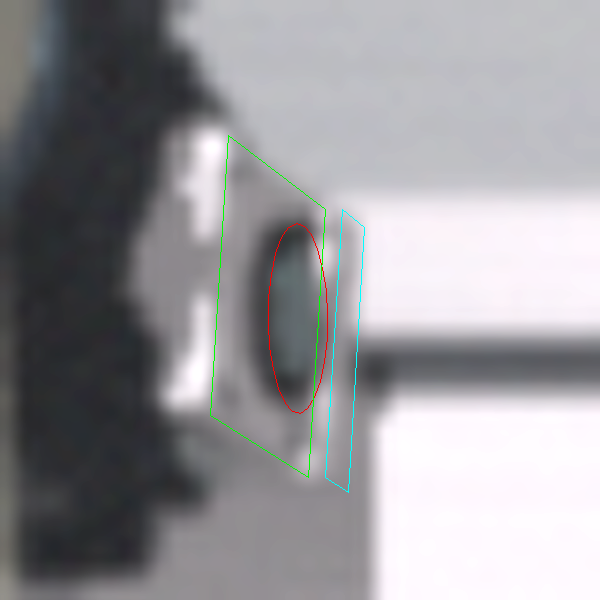

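Run:
```python
from edge import *
im=cv2.imread("pics/top6.png")[170:200,100:125]
im=cv2.resize(im,None,fx=26,fy=20,interpolation=cv2.INTER_NEAREST)
cv2.imwrite("pics/t6n.png",cv2.convertScaleAbs(im,alpha=1.2))
g=cv2.imread("pics/top6.png").sum(2)//3
for r in range(172,198): print(r,*[f"{v:3d}" for v in g[r,103:122]])
```

```text
172  30  33  32  35  45  65  74 109 133 137 139 138 139 139 139 139 139 139 140
173  30  31  33  57  78 114 123 115 128 137 137 139 137 137 139 138 138 139 140
174  28  29  43  88 108 169 183 129 115 133 138 137 137 138 138 139 139 138 139
175  29  31  48  92 112 171 178 125 106 127 136 138 140 141 140 140 139 140 140
176  31  31  53  97 129 169 160 104  96 110 125 134 140 139 140 140 140 140 141
177  28  33  60 101 150 171 158 113 105 106 111 119 130 137 143 147 147 148 147
178  28  41  80  96 115 166 156 119 107 106 102 103 110 137 152 162 167 167 168
179  30  51  89  98 109 163 147 116 106  98  83  79  84 137 135 152 174 180 180
180  37  72  95 100 107 149 128 111 104  74  47  40  55 118 121 134 173 182 182
181  45  90  98 100 101 106 107 106  98  58  37  48  72 154 131 132 173 181 183
182  49  91  99  99 100 101 105 104  87  51  52  66  81 154 129 132 172 181 182
183  54  92  98  99 100 104 110 105  78  48  68  73  81 126 114 133 174 182 183
184  55  85  97 100 103 124 109 105  75  46  61  71  78 100 108 140 173 180 180
185  35  65  93  99 111 161 123 105  73  44  59  71  76  94 
[... 279 characters left out ...]
 170 188 130 109  93  53  47  62  63  86 101  72  49  46  63
190  30  32  69 128 177 180 111 100 103  64  36  38  60 107 108  78  57  57  85
191  31  36  74 150 167 153 103  88 104  85  61  53  80 140 119  94  84  91 135
192  28  29  46  91 105 105 102  96 106 105  94  82  99 142 119 104 104 133 174
193  25  28  32  50  69  77  88  97 104 108 107  92 102 134 117 105 115 171 186
194  28  29  30  47  77  77  78  88  94 103 104  89 109 124 112 107 116 177 190
195  27  31  33  42  70  81  84  85  90  92  98 104 139 126 110 105 115 177 189
196  26  32  31  31  50  69  81  90  94  95  96 108 129 116 106 103 114 174 187
197  28  28  28  28  33  55  83  93  98  98  98  99 104 101 100 102 115 174 185
```

View pics/t6n.png

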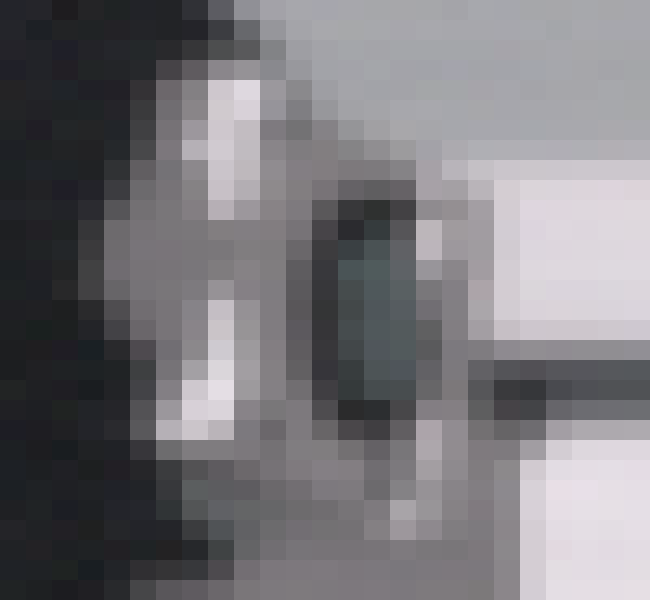

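Run:
```python
from edge import *
g=cv2.imread("pics/side6.png").sum(2)//3
print("    ",*range(254,276))
for r in range(130,147): print(r,*[f"{v:3d}" for v in g[r,254:276]])
x=np.array([.601,.2445,.0165])
print(side.proj(W(x,[(0,-.021,.157),(0,-.018,.157),(0,-.018,.175),(0,.018,.175),(0,-.021,.151),(-.025,-.018,.165),(.025,-.018,.165)])).round(2))
a=cv2.imread("pics/side0.png").sum(2)//3
print("lens");print("    ",*range(255,271))
for r in range(126,141): print(r,*[f"{v:3d}" for v in a[r,255:271]])
print(side.proj(W(x,[(0,.11,.14),(0,.11,.159),(0,.11,.121),(-.019,.11,.14),(.019,.11,.14)])).round(2))
# rows of an in-rack check: middle cell ring hidden; top edge front
```

```text
254 255 256 257 258 259 260 261 262 263 264 265 266 267 268 269 270 271 272 273 274 275
130 119  86  31  34  33  30  28  38  42  31  27  32  73 110 116  91  30  32  41  93 127 119
131  93  53  30  31  31  38  54  67  67  64  52  29  74 119 131 104  39  32  31  90 122  94
132  49  33  32  31  31  39  45  43  56  70  68  51  42  62  76  79  53  29  30  51  67  53
133  32  31  30  30  33  37  34  25  43  64  69  55  23  23  46  93  93  29  32  33  33  34
134  33  31  32  35  57  63  32  24  44  70  81  68  36  24  46  81  87  54  32  35  35  34
135  32  32  33  47  74  76  46  31  60  78  81  79  60  24  55  80  70  43  34  34  34  31
136  53  30  29  47  75  79  73  70  75  77  76  77  74  68  74  78  67  40  31  31  47  87
137  73  29  69  93 110 135 136 139 139 138 137 139 139 140 141 143 124  71  43  34  80 118
138  76  28  65  89  89  93 103 116 116 116 114 114 114 115 112 104  93  81  63  34  87 122
139  74  35  64  84  73  70  91 102 100 101 100  98 100 101  89  63  64  80  67  32  87 121
140  76  34  66  86  82  90 103 103 103 103 102 102 101 102  98  94  87  77  67  35  86 122

[... 1151 characters left out ...]
20
132 122 121  95  43  51  71  73  73  73  70  53  59 104 125 121 121
133 121 124 103  46  55  73  73  71  73  74  56  66 110 123 122 121
134 119 122 107  59  52  74  72  72  72  67  50  80 121 123 120 121
135 120 122 120  91  42  63  73  72  73  61  49  93 124 121 120 120
136 120 121 123 106  58  44  55  60  52  55  86 117 121 120 119 117
137 118 121 121 108  72  59  55  55  71 102 116 123 120 120 119 118
138 119 120 121 107  74  68  68  66  91 120 121 120 120 119 119 117
139 119 120 122 107  73  69  69  67  94 121 121 120 120 120 119 120
140 119 122 123 105  68  69  71  67  93 122 121 120 119 120 119 119
[[262.15 133.21]
 [262.26 128.82]
 [262.05 137.55]
 [257.53 133.18]
 [266.77 133.25]]
```

Both cameras show the same thing. Against the lens, the cell is about 2 mm too far in +x: ring centre at column 264.0 versus 263.5 predicted, with the lens on prediction. Height and y agree within about 1 mm. I'll correct x by -2 mm and check again.

Run:
```python
from edge import *
manip.move_straight([.5990,.2445,.131],vel=.02)
manip.hold(.5)
print(manip.read_time_s(),manip.read_position().round(4),manip.read_qd().round(4),manip.read_opening(),manip.read_force().round(2))
for n in ("side","top"):
    im=manip.get_image(n); cv2.imwrite(f"pics/{n}7.png",im[:,:,::-1])
g=cv2.imread("pics/side7.png").sum(2)//3
print("    ",*range(254,276))
for r in range(137,145): print(r,*[f"{v:3d}" for v in g[r,254:276]])
g=cv2.imread("pics/top7.png").sum(2)//3
print("top col 113,114",g[176:195,113],g[176:195,114])
x=np.array([.6005,.2445,.0165])
print(side.proj(W(x,[(0,-.021,.157)])).round(2),top.proj(W(x,[(0,-.021,.14)])).round(2))
s=cv2.imread("pics/side7.png")[100:260,200:330]; t=cv2.imread("pics/top7.png")[110:270,80:290]
cv2.imwrite("pics/c7.png",np.hstack([cv2.resize(s,(325,400),interpolation=cv2.INTER_CUBIC),cv2.resize(t,(470,400),interpolation=cv2.INTER_CUBIC)]))
```

```text
25.6583 [0.599  0.2445 0.131 ] [ 0.001   0.0003 -0.0007 -0.001   0.0001  0.001 ] 0.5761222043247809 [-0.52 -0.73 -4.17]
     254 255 256 257 258 259 260 261 262 263 264 265 266 267 268 269 270 271 272 273 274 275
137  37  39  57 108 146 145 142 141 141 141 142 140 139 140 142 145 116  42  38  60  99 117
138  37  49  66  87 106 108 119 116 116 116 117 114 115 116 106  99  94  56  39  67 109 119
139  35  56  76  75  79  84 103 101 101 100  99  99  99 100  81  76  92  58  38  65 108 120
140  35  58  80  76  92 100 103 103 101 102 101 101 101 101  97 106 106  61  41  64 107 119
141  33  57  75  78 105 107 104 104 106 106 105 104 102 102 102 100  91  70  43  64 107 119
142  57  65  72  78 109 107  99  82  64  56  56  63  88 104 102  95  84  72  41  79 118 119
143  45  60  71  77 109 100  73  38  34  39  35  29  53  87 103  94  84  70  34  82 123 119
144  65  68  78  80 103  92  66  58  73  74  74  67  56  67  90  98  91  79  59  82 111 109
top col 113,114 [133 118 108  99  68  36  33  47  60  64  74  72  61  49  45  37  68 105
 107] [139 131 118 101  64  38  49  65  71  71  73  74  70  68  60  40  59  90
  88]
[[263.41 141.71]] [[114.37 185.91]]
```

View pics/c7.png

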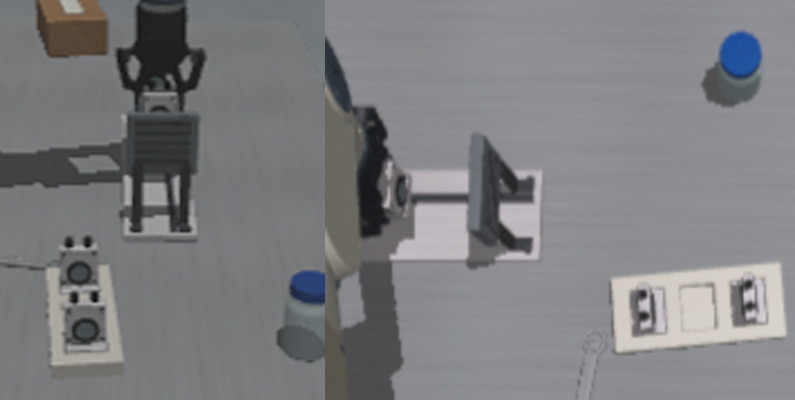

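The ring centre is now at column 263.4 in the side view (target 263.4) and row 185.8 in the top view (target 185.9). The arm is still and the grip is steady, so I'm handing in.

Run:
```python
from workcell import manip
print(manip.close_job(), manip.read_time_s())
```

```text
the job is handed in; nothing more can be done
the job is handed in; nothing more can be done
```

I handed the job in at about 26 s, with the long-path cell held in the air midway between the lens and the light panel. I could not see whether the panel actually lit, because its face is hidden from both cameras.

- **Switch:** I pushed the grey driver box's toggle away from the robot, then pushed it a second time to confirm. Both pictures show the tip at about +0.45 rad, and the two pushes gave a lever slope of about 0.43 rad, so it is at its stop. The first push read more upward force than I expected (about 5 N up against 2 N sideways). I did not find out why, which is why I pushed again.
- **Cell:** I gripped the thick middle cell on its two bare ±x edges and lifted it straight up. The opening matched about 50 mm and the load was about 3.8 N. I then carried it over the panel and lowered it to the view point.
- **Position:** The first check showed it about 2 mm off in x against the lens, so I corrected that. In the last pictures the window ring is within about 0.2 px of its target in both views, roughly 0.5 mm. Height and distance along the line of sight agree to about 1 mm.
- **Fit disagreement:** The side camera alone fitted the base plate a few mm and about 0.01 rad differently from the top camera. I trusted the top fit because the lens position in the side view agreed with it.
- **Rest of the scene:** The thin cells, jar and spanner look unmoved, and the arm was still.

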